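# Set the flip tags on the tube stock board

### The job

Each flip tag on the stock board belongs to the bin right behind it. With a fingertip, gently push over those tags that are wrong, so that the tags of the bins full of tubes show their green face on top and the tags of the bins that are not full (empty, or with only a single tube) show red. Grip nothing, and leave the bins and the things lying round the board where they are.

Things in the scene. Friction and masses are not known exactly. Their poses are not given: they have to be found in the camera images.
- stock_board: fixed grey board, 170 mm (x) by 470 mm (y), 8 mm thick; origin under its centre; x points away from the robot, y to the robot's left. Four places at y = +177, +59, -59, -177 mm: in each a tag stands at x = -48 mm and the bin it belongs to right behind it at x = +34 mm. Any tag and any bin may be in any place: match them by position.
- bin_full_1: white open bin FULL of micro tubes up to the rim; 76 mm (x) by 98 mm (y) over its rim, 40 mm high, about 0.4 kg, standing loose on the board; origin at the centre of its underside, axes parallel to the board's
- bin_full_2: another white open bin FULL of micro tubes up to the rim; 76 mm (x) by 98 mm (y) over its rim, 40 mm high, about 0.4 kg, standing loose on the board; origin at the centre of its underside, axes parallel to the board's
- bin_low: white open bin with just one micro tube on its floor: not full; 76 mm (x) by 98 mm (y) over its rim, 40 mm high, about 0.4 kg, standing loose on the board; origin at the centre of its underside, axes parallel to the board's
- bin_empty: white open bin with nothing in it: not full; 76 mm (x) by 98 mm (y) over its rim, 40 mm high, about 0.4 kg, standing loose on the board; origin at the centre of its underside, axes parallel to the board's
- tag_a (a joint): angle (rad) of the leaf on stand_a; its hinge lies along board x. 0: leans left (board +y) 0.7 rad from upright, red face on top; 0.7: upright; 1.4: leans right (board -y) 0.7 rad, green face on top. Stops at 0 and 1.4. Light (30 g), almost no friction: past upright it falls to the stop by itself. Shows red at the start.
- stand_a: fixed grey hinge stand of tag_a, 60 mm (x) by 34 mm (y) by 25 mm high on the board (top 33 mm above the table); origin at the centre of its underside, 8 mm above the table, axes as the board's. The hinge line is 16 mm above the origin.
- tag_a_edge (a point): middle of the white bead, 6 mm thick, on the free edge of tag_a's leaf (44 mm wide along board x, 3.6 mm thick). 50 mm from the hinge line: 62 mm above the table at either stop, 74 mm when upright. Neighbouring tags leaning towards each other leave 48 mm between their beads.
- tag_b (a joint): angle (rad) of the leaf on stand_b; its hinge lies along board x. 0: leans left (board +y) 0.7 rad from upright, red face on top; 0.7: upright; 1.4: leans right (board -y) 0.7 rad, green face on top. Stops at 0 and 1.4. Light (30 g), almost no friction: past upright it falls to the stop by itself. Shows red at the start.
- stand_b: fixed grey hinge stand of tag_b, 60 mm (x) by 34 mm (y) by 25 mm high on the board (top 33 mm above the table); origin at the centre of its underside, 8 mm above the table, axes as the board's. The hinge line is 16 mm above the origin.
- tag_b_edge (a point): middle of the white bead, 6 mm thick, on the free edge of tag_b's leaf (44 mm wide along board x, 3.6 mm thick). 50 mm from the hinge line: 62 mm above the table at either stop, 74 mm when upright. Neighbouring tags leaning towards each other leave 48 mm between their beads.
- tag_c (a joint): angle (rad) of the leaf on stand_c; its hinge lies along board x. 0: leans left (board +y) 0.7 rad from upright, red face on top; 0.7: upright; 1.4: leans right (board -y) 0.7 rad, green face on top. Stops at 0 and 1.4. Light (30 g), almost no friction: past upright it falls to the stop by itself. Shows red at the start.
- stand_c: fixed grey hinge stand of tag_c, 60 mm (x) by 34 mm (y) by 25 mm high on the board (top 33 mm above the table); origin at the centre of its underside, 8 mm above the table, axes as the board's. The hinge line is 16 mm above the origin.
- tag_c_edge (a point): middle of the white bead, 6 mm thick, on the free edge of tag_c's leaf (44 mm wide along board x, 3.6 mm thick). 50 mm from the hinge line: 62 mm above the table at either stop, 74 mm when upright. Neighbouring tags leaning towards each other leave 48 mm between their beads.
- tag_d (a joint): angle (rad) of the leaf on stand_d; its hinge lies along board x. 0: leans left (board +y) 0.7 rad from upright, red face on top; 0.7: upright; 1.4: leans right (board -y) 0.7 rad, green face on top. Stops at 0 and 1.4. Light (30 g), almost no friction: past upright it falls to the stop by itself. Shows green at the start.
- stand_d: fixed grey hinge stand of tag_d, 60 mm (x) by 34 mm (y) by 25 mm high on the board (top 33 mm above the table); origin at the centre of its underside, 8 mm above the table, axes as the board's. The hinge line is 16 mm above the origin.
- tag_d_edge (a point): middle of the white bead, 6 mm thick, on the free edge of tag_d's leaf (44 mm wide along board x, 3.6 mm thick). 50 mm from the hinge line: 62 mm above the table at either stop, 74 mm when upright. Neighbouring tags leaning towards each other leave 48 mm between their beads.
- marker: black-and-white marker pen, 135 mm, lying in front of the board; loose bystander; origin at the centre of its underside
- usb: red USB stick, 53 mm, lying in front of the board; loose bystander; origin at the centre of its underside
- tape_roll: roll of beige tape, 103 mm across, 25 mm high, lying in front of the board; loose bystander; origin at the centre of its underside
- loose_tube: one stray micro tube, 42 mm, lying in front of the board; loose bystander; origin at the centre of its underside
- blue_rack: blue tube rack, 62x200x46 mm, behind the board; loose bystander; origin at the centre of its underside
- white_carton: flat white carton, 68x120x30 mm, behind the board; loose bystander; origin at the centre of its underside

How it is judged:
By the outcome, as a careful person would: the job done as asked, in the order asked, and still so for the second after the job is handed in, with the robot touching nothing.
It also fails if it takes over 51 s, if anything falls off the work surface, if the arm or the gripper's body presses on something with over 40 N, if the wrist force passes 120 N, or if a joint passes its speed limit or range.

### The arm

A 7-joint arm with a two-finger parallel gripper is mounted at the origin on a cart in front of the work surface, level with it; the furniture and walls round the work are solid. World frame = base frame: x ahead of the robot, y to its left, z up, the work surface at z = 0. Lengths are in m, angles in rad, forces in N, time in s.
With the tool pointing down it reaches from about 0.425 to 0.975 m from the base axis. Payload 16.7 kg.
Tool frame: the origin (TCP) lies midway between the tips of the shut fingers; the grasp point (between the pads) lies 19 mm behind it; z points along the fingers, y is the line along which they close (so a half turn about z gives the same grasp; the last joint's range is limited). The gripper opens to 85 mm and grips with 20 to 120 N. Pads are 22 mm wide; open, the fingers measure 114 mm over their backs; the gripper's body (76 mm by 85 mm) begins 54 mm behind the grasp point. The pads swing forward as they close: fully open they stand 13 mm farther back than shut.
Start: joints at [0.976, 0.426, 0.074, 1.606, -0.034, 1.111, -0.067], TCP at [0.291, -0.609, 0.231] pointing down, gripper open.
Joint ranges: [-2.85, 2.85], [-0.5, 2.14], [-1.23, 1.37], [0.21, 2.46], [-1.02, 4.16], [0.16, 2.05], [-2.73, 2.73]. Speed limits (rad/s): [1.89, 1.89, 2.39, 2.39, 3.01, 3.01, 3.01].

### API

Orientations are given as a rotation vector (axis times angle).
In Python, from workcell import env, camrig, probe_bus gives the robot as it stands (env), with the cameras (camrig) and the readings (probe_bus).
- The arm moves only by the tool shift_gripper, called after ">>>" as a command line: name --argument value ..., lists and objects as JSON in quotes. Schema: {"type":"object","properties":{"motion":{"type":"array","items":{"type":"number"},"minItems":7,"maxItems":140},"grip_n":{"type":"number"},"only":{"type":"string"},"quiet":{"type":"boolean"},"lines":{"type":"string"}},"required":["motion"],"additionalProperties":false}. motion is one flat list of numbers that holds 1 to 20 rows one after another, with no inner brackets; each row has 7 numbers: the finger opening in m, then dx, dy, dz in fractions of the full range, 1 being 1 m, then a rotation vector rx, ry, rz in shares of pi rad (1.0 is pi rad); each row is the pose to reach, as a shift and turn from the pose commanded when the call began, along the tool's axes at that moment; what a row does not reach only later rows make up. A row lasts 1/8 s, in which the tool goes at most 0.0625 m and 0.188 rad, less where a joint would pass 70% of its speed; a pose out of reach is approached as far as the arm can. The fingers move at their own pace and stop on an object; grip_n is the grip in N (left out, the last holds). Time passes only in rows, so rows that do not move let the fingers close. The tool returns the time, the measured TCP pose, the force, the opening and the grip force at its end. only (a regular expression) keeps the lines of the reply that match it, lines (a string "A,B") keeps lines A to B, and quiet returns only ok. A shift or turn number past 1, either way, is cut back to 1. Input that does not fit is refused with a message, and nothing moves.
- probe_bus.read_state(): the state, without advancing time (a new reading comes with each control period).
- camrig.snapshot(name): name is "side" or "top"; returns the picture (420x560x3 uint8, red, green, blue); there is no depth.
- camrig.camera_model(name): a dict with "K" (3x3 intrinsics, pixels), "R" (3x3) and "t" (3): a world point X has camera coordinates R X + t. Camera axes: x right, y down, z forward; pixel columns grow to the right and rows downward; lengths in m; the calibration is good to about 2 mm. A picture is of the moment at which its call begins. camera_model takes no time and is no camera call.
- env.job_done(): hands the job in; it is judged then, once.
The state is a dict: "time": time; "joints": joint angles; "qd": joint speeds; "joint_torque": joint torques, N m; "tcp_pos": TCP position; "ee_rot": TCP orientation; "ft_force": force on the tool from outside, world axes, zero at the start; "torque": the same for the moment, N m; "width": finger opening in m; "grasp_force": force on a finger pad.
Only numpy, scipy, OpenCV 4.12 (cv2) and the standard library are available. Lean on these libraries where they do the work, as an engineer would, in place of code of your own. Each camera call takes 0.05 s, during which the arm holds its last target. There are 200 camera calls.

## Working session

There is one attempt and no reset: what is moved stays moved. The work goes in short steps, Python scripts to look and compute and a tool call to move; the robot and the scene stay as the last step left them, time stands still between calls to the robot, and variables do not carry over. Pictures are saved under pics/ and viewed, at most 10 in all, crops included, and the job is handed in when it is done.

```bash
ls; mkdir -p pics; python3 - <<'E'
from workcell import env, camrig, probe_bus
import cv2
for n in("top","side"):
    cv2.imwrite(f"pics/{n}0.png",camrig.snapshot(n)[:,:,::-1]); m=camrig.camera_model(n); print(n,m)
s=probe_bus.read_state();print(s["time"],s["tcp_pos"],s["ee_rot"],s["width"])
E
```

```text
pics
workcell.py
top {'K': array([[419.98347067,   0.        , 274.24851964],
       [  0.        , 419.98347067, 210.84812038],
       [  0.        ,   0.        ,   1.        ]]), 'R': array([[-0.00542517, -0.99996464, -0.00642592],
       [-0.98117521,  0.00656353, -0.19300813],
       [ 0.19304348,  0.00525785, -0.98117612]]), 't': array([-0.00936762,  0.54117353,  1.1499761 ])}
side {'K': array([[469.46326002,   0.        , 276.09772055],
       [  0.        , 469.46326002, 206.91764105],
       [  0.        ,   0.        ,   1.        ]]), 'R': array([[ 0.94186329, -0.33596144,  0.00484311],
       [-0.1251983 , -0.36429491, -0.92282967],
       [ 0.3117995 ,  0.86857305, -0.3851778 ]]), 't': array([-0.51138842,  0.12317776,  1.02260913])}
0.1 [ 0.29087401 -0.60870251  0.23066442] [-3.06277448e+00 -6.94203582e-01  5.26799128e-04] 0.08559118382414842
```

View pics/top0.png

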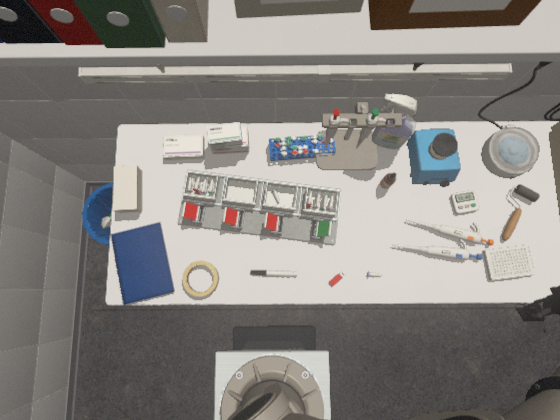

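View pics/side0.png

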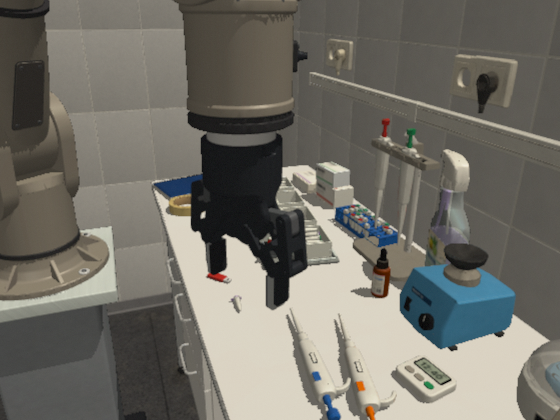

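The top picture shows four bins along (200,187), (240,192), (280,197) and (320,202), with tags in front of them at (192,212) red, (232,217) red, (272,223) red and (323,229) green. I'll enlarge it to check what the bins hold, and measure the tags.

```bash
cat > h.py <<'E'
import numpy as np,cv2
from workcell import env, camrig, probe_bus
def ray(n,u,v,z):
    m=camrig.camera_model(n);R,t=m["R"],m["t"]
    c=-R.T@t; d=R.T@np.linalg.inv(m["K"])@np.array([u,v,1.]); return c+d*(z-c[2])/d[2]
def proj(n,X):
    m=camrig.camera_model(n);p=m["K"]@(m["R"]@X+m["t"]);return p[:2]/p[2]
def tags(im):
    h=cv2.cvtColor(im,cv2.COLOR_RGB2HSV); o=[]
    for c,mk in(("red",((h[...,0]<8)|(h[...,0]>172))),("green",(h[...,0]>50)&(h[...,0]<85))):
        mk=(mk&(h[...,1]>120)&(h[...,2]>50)).astype(np.uint8); mk[:195]=0;mk[260:]=0;mk[:,:170]=0;mk[:,345:]=0
        n,l,s,ce=cv2.connectedComponentsWithStats(mk)
        o+=[(c,s[i].tolist(),ce[i].round(1),ray("top",*ce[i],.045).round(4)) for i in range(1,n) if s[i][4]>20]
    return o
E
python3 - <<'E'
from h import *
im=camrig.snapshot("top")
for o in tags(im):print(*o)
c=im[165:250,170:350]
cv2.imwrite("pics/z1.png",cv2.resize(c[:,:,::-1],(792,374),interpolation=cv2.INTER_CUBIC))
h=cv2.cvtColor(im,cv2.COLOR_RGB2HSV)
for u,v in((190,171),(341,186),(333,243),(180,226)):print(ray("top",u,v,.008 if v>200 else .048).round(4))
E
```

```text
red [184, 202, 14, 18, 180] [190.3 210.9] [0.5442 0.2298 0.045 ]
red [225, 207, 12, 18, 161] [230.6 216. ] [0.5282 0.113  0.045 ]
red [266, 213, 11, 18, 143] [271.3 221.5] [ 0.5117 -0.0039  0.045 ]
[0.6628 0.2339 0.048 ]
[ 0.6143 -0.207   0.048 ]
[ 0.4529 -0.1837  0.008 ]
[0.5061 0.2664 0.008 ]
```

View pics/z1.png

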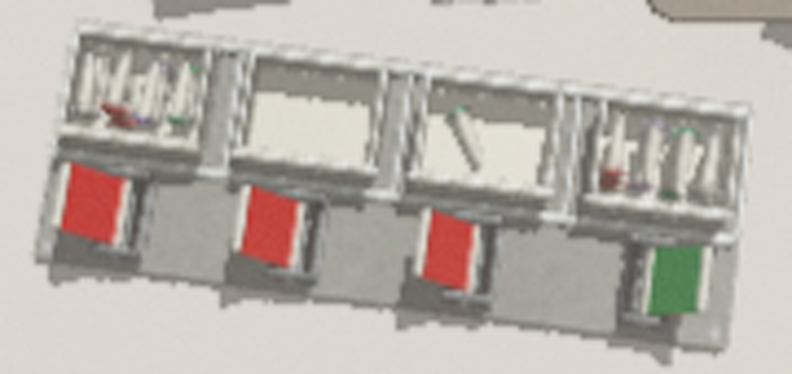

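From left to right the bins are full, empty, one tube and full, and the tags are red, red, red and green. So only the leftmost tag (z1 at (95,203)) is wrong. Its hinge is near (0.542, 0.213), the board yaw is about -0.138, and the tag has to be pushed toward board -y. I'll shut the fingers, align the tool and move above the spot to the left of that tag.

Units first: turns go in shares of pi rad. So 0.584 rad is 0.1859.

>>> shift_gripper --motion '[0, 0.347, -0.287, 0, 0, 0, 0.1859, 0, 0.347, -0.287, 0, 0, 0, 0.1859, 0, 0.347, -0.287, 0, 0, 0, 0.1859, 0, 0.347, -0.287, 0, 0, 0, 0.1859, 0, 0.347, -0.287, 0, 0, 0, 0.1859, 0, 0.347, -0.287, 0, 0, 0, 0.1859, 0, 0.347, -0.287, 0, 0, 0, 0.1859, 0, 0.347, -0.287, 0, 0, 0, 0.1859, 0, 0.622, -0.696, 0, 0, 0, 0.1859, 0, 0.622, -0.696, 0, 0, 0, 0.1859, 0, 0.622, -0.696, 0, 0, 0, 0.1859, 0, 0.622, -0.696, 0, 0, 0, 0.1859, 0, 0.622, -0.696, 0, 0, 0, 0.1859, 0, 0.622, -0.696, 0, 0, 0, 0.1859, 0, 0.622, -0.696, 0, 0, 0, 0.1859, 0, 0.622, -0.696, 0, 0, 0, 0.1859, 0, 0.622, -0.696, 0, 0, 0, 0.1859, 0, 0.622, -0.696, 0, 0, 0, 0.1859, 0, 0.622, -0.696, 0, 0, 0, 0.1859]'

```text
time: 2.52
tcp_pos: [0.5524, 0.2856, 0.2314]
ee_rot: [3.133, -0.22, 0.0]
ft_force: [-0.6, 0.3, 0.3]
width: -0.0001
grasp_force: 0.0
```

```bash
python3 - <<'E'
from h import *
from scipy.spatial.transform import Rotation as Ro
s=probe_bus.read_state();R=Ro.from_rotvec(s["ee_rot"]).as_matrix();print(R.round(3))
for n,p in(("start",[.5523,.2877,.046]),("end",[.5426,.2184,.046])):print(n,(R.T@(np.array(p)-s["tcp_pos"])).round(4))
im=camrig.snapshot("side");cv2.imwrite("pics/s1.png",cv2.resize(im[120:300,130:370,::-1],(800,600)))
print(proj("side",np.array([.5464,.2453,.062])),proj("side",np.array([.5419,.2134,.024])))
E
```

```text
[[ 0.99  -0.14   0.   ]
 [-0.14  -0.99  -0.001]
 [ 0.     0.001 -1.   ]]
start [-0.0004 -0.0021  0.1854]
end [-0.0004  0.0679  0.1854]
[249.31030257 175.73428042] [251.18751906 191.6237149 ]
```

View pics/s1.png

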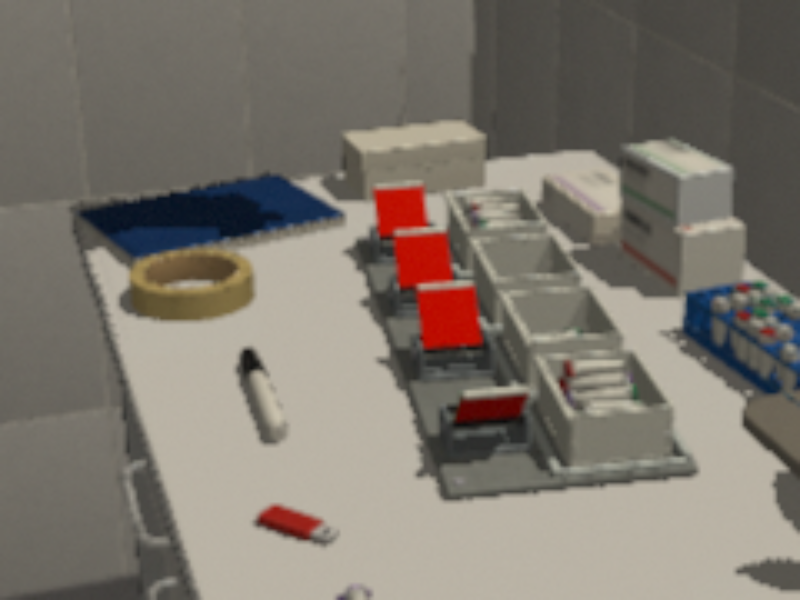

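The side view agrees: the far tag's bead is at crop (400,187), where I predicted it, and the spot to its left is clear. Next I'll go down beside it, push slowly past upright, move back and lift.

>>> shift_gripper --motion '[0, 0, -0.002, 0.06, 0, 0, 0, 0, 0, -0.002, 0.12, 0, 0, 0, 0, 0, -0.002, 0.16, 0, 0, 0, 0, 0, -0.002, 0.185, 0, 0, 0, 0, 0, -0.002, 0.185, 0, 0, 0, 0, 0, 0.01, 0.185, 0, 0, 0, 0, 0, 0.018, 0.185, 0, 0, 0, 0, 0, 0.026, 0.185, 0, 0, 0, 0, 0, 0.032, 0.185, 0, 0, 0, 0, 0, 0.038, 0.185, 0, 0, 0, 0, 0, 0.044, 0.185, 0, 0, 0, 0, 0, 0.05, 0.185, 0, 0, 0, 0, 0, 0.056, 0.185, 0, 0, 0, 0, 0, 0.062, 0.185, 0, 0, 0, 0, 0, 0.068, 0.185, 0, 0, 0, 0, 0, 0.068, 0.185, 0, 0, 0, 0, 0, 0.068, 0.185, 0, 0, 0]'

```text
time: 4.7
tcp_pos: [0.5428, 0.22, 0.0464]
ee_rot: [-3.134, 0.217, -0.0]
ft_force: [-0.4, 0.6, -0.5]
width: -0.0001
grasp_force: 0.0
```

```bash
python3 - <<'E'
from h import *
im=camrig.snapshot("side");cv2.imwrite("pics/s2.png",cv2.resize(im[120:300,130:370,::-1],(800,600)))
E
```

```text
(no output)
```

View pics/s2.png

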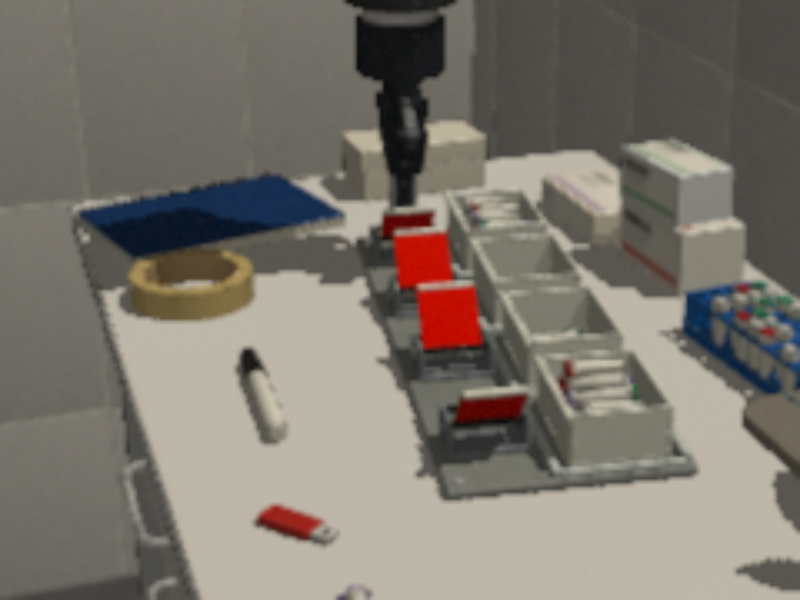

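The far tag at crop (408,220) has flipped and now leans right, like the near one, and nothing else moved. I'll back off, lift and move aside so the top camera can see.

>>> shift_gripper --motion '[0, 0, -0.03, 0, 0, 0, 0, 0, 0, -0.07, 0, 0, 0, 0, 0, 0, -0.07, -0.05, 0, 0, 0, 0, 0, -0.07, -0.11, 0, 0, 0, 0, 0, -0.07, -0.17, 0, 0, 0, 0, 0, -0.07, -0.2, 0, 0, 0, 0, 0, -0.13, -0.2, 0, 0, 0, 0, 0, -0.19, -0.2, 0, 0, 0, 0, 0, -0.19, -0.2, 0, 0, 0, 0, 0, -0.19, -0.2, 0, 0, 0]'

```text
time: 6.0
tcp_pos: [0.5687, 0.408, 0.2458]
ee_rot: [3.134, -0.216, -0.001]
ft_force: [0.4, -0.3, -0.2]
width: 0.0001
grasp_force: 0.0
```

```bash
python3 - <<'E'
from h import *
im=camrig.snapshot("top");cv2.imwrite("pics/z2.png",cv2.resize(im[150:300,150:350,::-1],(800,600)))
E
```

```text
(no output)
```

View pics/z2.png

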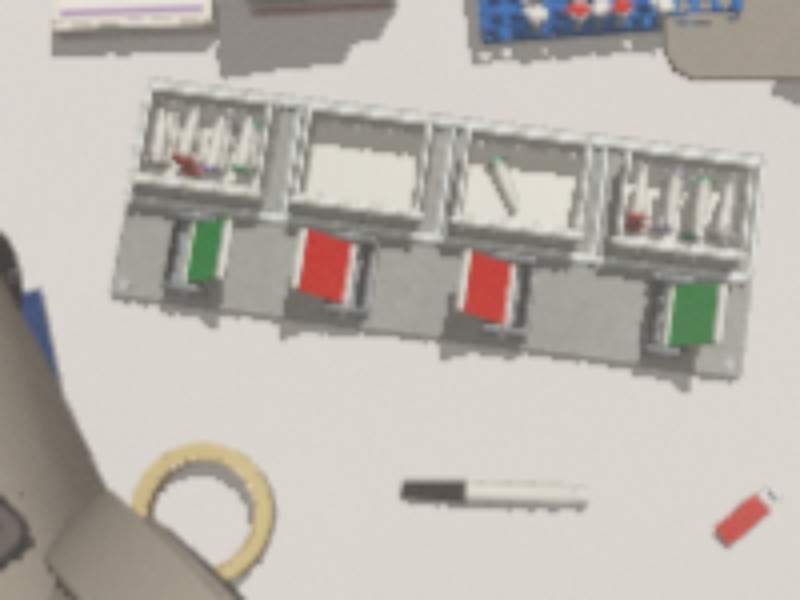

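The tags now read green (208,250), red (327,267), red (487,288) and green (693,313), which match the bins: full, empty, one tube, full. The arm is clear of everything.

```bash
python3 -c "
from workcell import env, camrig, probe_bus
print(env.job_done())"
```

```text
the job is handed in; nothing more can be done
None
```

I handed the job in after about 6 s of robot time: only the leftmost tag was wrong, I pushed it to green, and the last picture shows all four tags matching their bins with the bins and loose items in view unmoved.

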